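# Seat the sowing template on the jig's round and diamond pins

### The arm

A 6-joint arm with a two-finger parallel gripper is mounted at the origin on a cart in front of the work surface, level with it; the furniture and walls round the work are solid. World frame = base frame: x ahead of the robot, y to its left, z up, the work surface at z = 0. Lengths are in m, angles in degrees, forces in N, time in s.
With the tool pointing down it reaches from about 0.275 to 1 m from the base axis. Payload 8.4 kg.
Tool frame: the origin (TCP) lies midway between the tips of the shut fingers; the grasp point (between the pads) lies 19 mm behind it; z points along the fingers, y is the line along which they close (so a half turn about z gives the same grasp; the last joint's range is limited). The gripper opens to 85 mm and grips with 20 to 120 N. Pads are 22 mm wide; open, the fingers measure 114 mm over their backs; the gripper's body (76 mm by 85 mm) begins 54 mm behind the grasp point. The pads swing forward as they close: fully open they stand 13 mm farther back than shut.
Start: joints at [73.659, 20.225, 93.587, -0, 66.188, -0.138], TCP at [0.174, 0.6, 0.231] pointing down, gripper open.
Joint ranges: [-150.9, 150.9], [-52.94, 120.26], [3.33, 152.33], [-74.26, 254.26], [0, 154.13], [-172.89, 172.89]. Speed limits (degrees/s): [127.2, 127.2, 159.86, 180, 180, 180].

### API

Orientations are given as [roll, pitch, yaw] about the fixed x, y, z axes, in that order (R = Rz(yaw) Ry(pitch) Rx(roll)).
In Python, from station import arm gives the robot as it stands.
- The arm moves only by the shell command python3 steer.py 'ROWS'. ROWS is rows parted by semicolons, their numbers by spaces, 1 to 5 of them, each of 7 numbers: dx, dy, dz in m, then a rotation vector rx, ry, rz in degrees, then the opening from 0.0 (shut) to 1.0 (fully open); each row is the pose to reach, as a shift and turn from the pose commanded when the command began, along the tool's axes at that moment; what a row does not reach only later rows make up. A row lasts 1/8 s, in which the tool goes at most 0.0625 m and 10.7 degrees, less where a joint would pass 70% of its speed; a pose out of reach is approached as far as the arm can. The fingers move at their own pace and stop on an object; the grip force is fixed at half the most. Time passes only in rows, so rows that do not move let the fingers close. It prints the time, the measured TCP pose, the force, the opening and the grip force at its end.
- arm.state(): the state, without advancing time (a new reading comes with each control period).
- arm.read_camera(name): name is "scene" or "side" or "wrist"; returns a dict with "pixels" (420x560x3 uint8, red, green, blue), "K" (3x3 intrinsics, pixels), "k1" (the pictures are not rectified: a ray, as slopes to the right and down, at radius r is drawn at 1 + k1 r^2 times it, then the intrinsics apply), "T" (4x4, takes a point from camera to world coordinates). Camera axes: x right, y down, z forward; pixel columns grow to the right and rows downward; lengths in m; the calibration is good to about 2 mm. A picture is of the moment at which its call begins. There is no depth.
- arm.close_job(): hands the job in; it is judged then, once.
The state is a dict: "time_s": time; "q": joint angles; "dq": joint speeds; "joint_torque": joint torques, N m; "tcp_pos": TCP position; "orientation": TCP orientation; "ft_force": force on the tool from outside, world axes, zero at the start; "moment": the same for the moment, N m; "grip_width": opening from 0.0 (shut) to 1.0 (fully open); "grip_force": force on a finger pad.
Only numpy, scipy, OpenCV 4.12 (cv2) and the standard library are available. Lean on these libraries where they do the work, as an engineer would, in place of code of your own. Each camera call takes 0.05 s, during which the arm holds its last target. There are 200 camera calls.

### The job

Take the bundle of yellow plant labels off the plug tray in the sowing jig and put it in the green label box. Then lift the white sowing template by its orange handle off its sloping rest and lower it in hand onto the jig, its large hole over the round pin and its small hole over the diamond pin, until it lies flat on both rails; do not drop it. Let everything go and leave the other things where they stand.

Things in the scene. Friction and masses are not known exactly. Their poses are not given: they have to be found in the camera images.
- template: white sowing template: plate 112 (x) x 200 (y) x 8 mm, about 0.3 kg, with two through holes on its long centre line and an orange bar handle on top. Origin: centre of its underside; z out of the top (handle) face. It starts on the sloping rest, its z axis leaning 30 degrees from vertical towards the rest's low edge, its -x edge against the lip.
- template_grip (a point): centre of the orange handle bar, 33 mm above the template's underside, axes as the template's. The bar is 14 mm thick (x), 110 mm long (y) and 22 mm high (22 to 44 mm above the underside), on two 12 mm posts at y = +45 and -45 mm; open below between the posts.
- template_round (a point): centre, on the underside, of the template's large round hole, 15.8 mm bore, at template y = +82 mm
- template_diamond (a point): centre, on the underside, of the template's small round hole, 13.8 mm bore, at template y = -82 mm
- jig: sowing jig, fixed: aluminium base 126 (x) x 212 (y) x 12 mm; blue end rails 118 x 34 mm at y = +86 and -86 mm, tops at z = 40 mm; a black plug tray (114 x 132, top at z = 38.5) between them. Two steel pins stand on the rails up to z = 66 mm, straight to 58, tapered above. Origin: centre of the underside, on the bench. Seated template: underside at z = 40 mm, axes along the jig's.
- jig_round (a point): foot of the round pin (14 mm diameter, 26 mm tall) at rail-top height, jig y = +82 mm
- jig_diamond (a point): foot of the diamond pin (12 mm wide across jig x, 6 mm along jig y, 26 mm tall) at rail-top height, jig y = -82 mm
- rest: sloping wooden rest, fixed: board 130 x 206 mm tilted 30 degrees; low edge at its -x side with a lip (standing 14 mm off the board, 8 mm thick), high edge (99 mm over the bench) at +x. It stands turned so that the low edge faces to the robot's right. Origin: on the bench under the board's middle; z up. The template lies on the board against the lip.
- yellow_labels: bundle of yellow plant labels, 106 (x) x 31 (y) x 13 (z) mm, 30 g, lying on the plug tray between the pins at a varying angle. Origin: centre of its underside.
- label_box: green open label box, fixed: 150 (x) x 140 (y) x 30 mm outside, walls 4 mm, floor 4 mm. Origin: centre of its underside, on the bench. A bundle of blue labels already lies along its +y wall; the rest of it is free. It stands left of the fixed seedling tray (rim 40 mm high, plants up to about 120 mm).
- jar: bystander: sample jar with yellow lid, 56 mm diameter, 75 mm tall; origin at the centre of its underside
- tape: bystander: roll of yellow tape lying flat, 81 mm diameter, 25 mm tall; origin at the centre of its underside
- spray: bystander: white spray bottle, 58 x 124 mm, 278 mm tall; origin at the centre of its underside
- purple_labels: bystander: bundle of purple plant labels, about 105 mm long, 13 mm high; origin at the centre of its underside
- blue_labels: bystander: bundle of blue plant labels, 105 mm long, 21 mm wide, 13 mm high, lying in the label box along its +y wall
- pen: bystander: white felt marker with blue cap, lying flat, about 130 mm long, 16 mm high
- dibber: bystander: turned wooden dibber, 200 mm long, 38 mm thick, lying at the right. Behind it stands a fixed drawer cabinet whose open middle drawer juts forward to about 685 mm ahead of the robot, 73 to 136 mm over the bench; left end of the cabinet about 300 mm to the robot's right.

How it is judged:
By the outcome, as a careful person would: the job done as asked, in the order asked, and still so for the second after the job is handed in, with the robot touching nothing.
It also fails if it takes over 58 s, if anything falls off the work surface, if the arm or the gripper's body presses on something with over 40 N, if the wrist force passes 120 N, or if a joint passes its speed limit or range.

## Working session

There is one attempt and no reset: what is moved stays moved. The work goes in short steps, Python scripts to look and compute and a shell command to move; the robot and the scene stay as the last step left them, time stands still between calls to the robot, and variables do not carry over. Pictures are saved under pics/ and viewed, at most 10 in all, crops included, and the job is handed in when it is done.

```bash
ls; mkdir -p pics
cat > h.py <<'E'
import numpy as np, cv2, pickle
from scipy.spatial.transform import Rotation as R
from station import arm
def cap(n):
    c=arm.read_camera(n); pickle.dump(c,open(f'pics/{n}.pkl','wb')); return c
def load(n): return pickle.load(open(f'pics/{n}.pkl','rb'))
def dist(c): return np.array([c['k1'],0,0,0,0],float)
def proj(c,P):
    T=np.linalg.inv(c['T']); p=np.atleast_2d(P)@T[:3,:3].T+T[:3,3]
    return cv2.projectPoints(p.reshape(-1,1,3),np.zeros(3),np.zeros(3),np.array(c['K'],float),dist(c))[0][:,0]
def ray(c,uv):
    s=cv2.undistortPoints(np.array(uv,float).reshape(-1,1,2),np.array(c['K'],float),dist(c))[:,0]
    d=np.c_[s,np.ones(len(s))]@c['T'][:3,:3].T
    return c['T'][:3,3],d
def at_z(c,uv,z):
    o,d=ray(c,uv); return o+d*((z-o[2])/d[:,2])[:,None]
def save(c,name,box=None,k=1):
    im=c['pixels'][:,:,::-1]
    if box: im=im[box[1]:box[3],box[0]:box[2]]
    cv2.imwrite(f'pics/{name}.png',cv2.resize(im,None,fx=k,fy=k,interpolation=cv2.INTER_CUBIC))
E
python3 - <<'E'
from h import *
for n in('scene','side','wrist'):
    c=cap(n); print(n,c['T'].round(3).tolist(),c['K'],c['k1'])
save(load('scene'),'s1',k=1.4)
save(load('side'),'d1',k=1.4)
s=arm.state();print(s['tcp_pos'],s['orientation'],s['ft_force'],s['time_s'])
E
```

```text
pics
station.py
steer.py
scene [[0.469, -0.69, 0.551, -0.177], [-0.883, -0.358, 0.303, -0.424], [-0.012, -0.629, -0.777, 1.147], [0.0, 0.0, 0.0, 1.0]] [[404.88588472   0.         277.69143987]
 [  0.         404.88588472 207.35578949]
 [  0.           0.           1.        ]] -0.12110219554369417
side [[-0.598, 0.442, -0.668, 1.462], [0.801, 0.347, -0.487, 0.621], [0.017, -0.827, -0.562, 0.847], [0.0, 0.0, 0.0, 1.0]] [[482.0732013    0.         279.43200659]
 [  0.         482.0732013  209.55318141]
 [  0.           0.           1.        ]] 0.024135994608945933
wrist [[0.28, 0.921, 0.271, 0.105], [0.96, -0.268, -0.081, 0.619], [-0.002, 0.283, -0.959, 0.374], [0.0, 0.0, 0.0, 1.0]] [[327.48613833   0.         279.83950276]
 [  0.         327.48613833 206.47314935]
 [  0.           0.           1.        ]] -0.03850688483851493
[0.1743092  0.59981234 0.23070405] [-1.79936212e+02  5.49540080e-04  1.63795638e+02] [ 0.11543019 -0.04201562 -0.44342681] 0.15
```

View pics/s1.png

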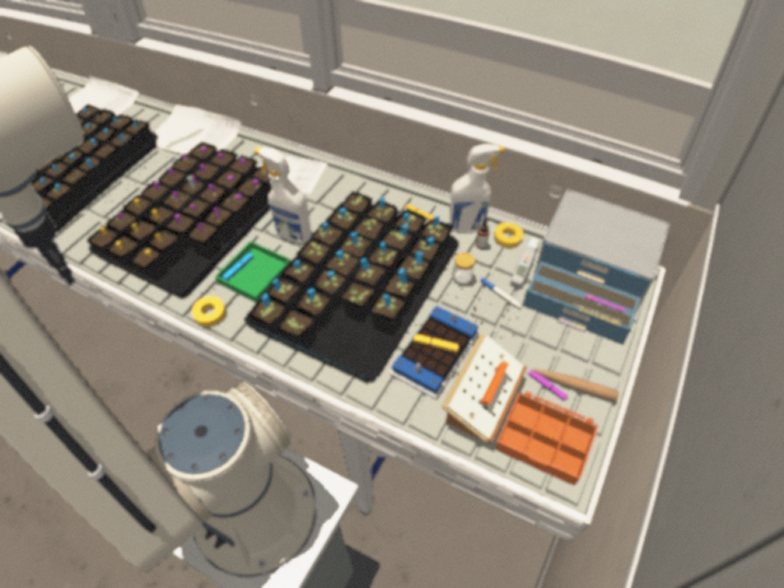

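View pics/d1.png

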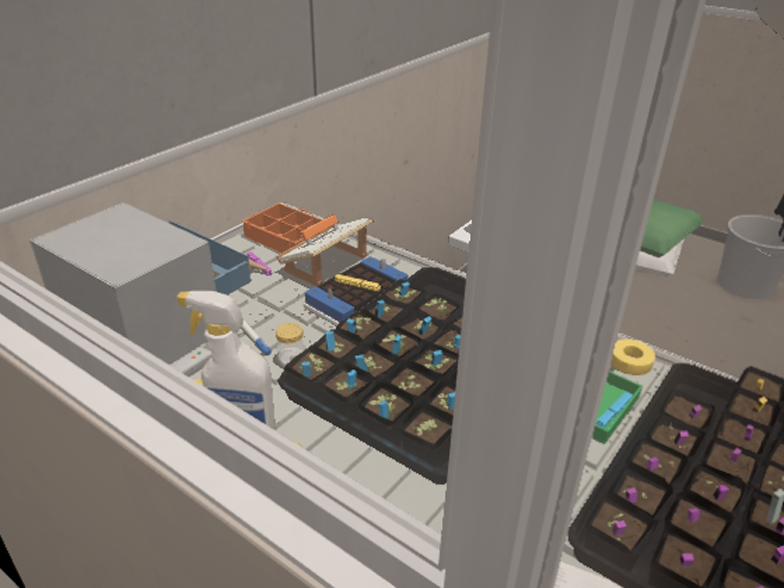

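The scene picture shows the jig at about (437,347)/1.4, yellow labels at (436,343), the template at (487,385) with its orange handle, and the green box at (255,272). The side view shows the jig at (355,288), the rest at (327,245) and the box at (612,405). I'll enlarge crops next.

Run:
```python
from h import *
a=load('scene')['pixels'][205:325,270:390,::-1]; b=load('side')['pixels'][135:255,180:300,::-1]
cv2.imwrite('pics/c1.png',np.hstack([cv2.resize(x,(400,400),interpolation=cv2.INTER_CUBIC) for x in(a,b)]))
```

```text
(no output)
```

View pics/c1.png

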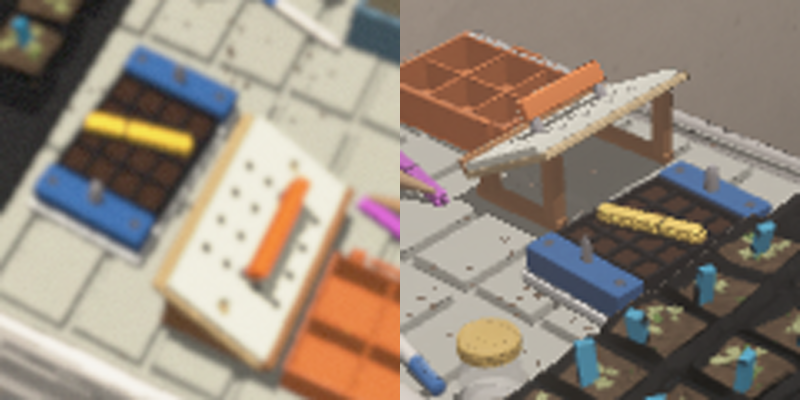

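Run:
```python
from h import *
s=load('scene');d=load('side')
S=lambda *p:[(270+x/3.3333,205+y/3.3333) for x,y in p]
D=lambda *p:[(180+(x-400)/3.3333,135+y/3.3333) for x,y in p]
print('pin base scene far,near',at_z(s,S((182,82),(98,199)),.04).round(4))
print('pin base side far,near',at_z(d,D((588,262),(712,190)),.04).round(4))
print('labels scene',at_z(s,S((87,120),(192,142)),.045).round(4), 'side',at_z(d,D((600,212),(706,232)),.045).round(4))
print('rails', at_z(s,S((140,47),(238,92),(38,178),(143,232)),.04).round(4))
# triangulate
def tri(p,q):
    o1,a=ray(s,p);o2,b=ray(d,q);a=a[0];b=b[0]
    t=np.linalg.lstsq(np.c_[a,-b],o2-o1,rcond=None)[0];x=o1+a*t[0];y=o2+b*t[1];return ((x+y)/2).round(4),np.linalg.norm(x-y).round(4)
print('handle far end top',tri(S((300,182)),D((530,110))),'near end',tri(S((262,270)),D((598,75))))
print('plate upper far corner',tri(S((243,118)),D((525,168))))
print('upper near corner',tri(S((162,282)),D((688,75))))
print('box',at_z(s,[(247/1.4,243/1.4),(293/1.4,258/1.4),(217/1.4,276/1.4),(262/1.4,301/1.4)],.03).round(4),'blue',at_z(s,[(224/1.4,278/1.4),(251/1.4,255/1.4)],.017).round(4))
```

```text
pin base scene far,near [[ 0.5959 -0.1778  0.04  ]
 [ 0.4339 -0.1626  0.04  ]]
pin base side far,near [[ 0.5975 -0.1655  0.04  ]
 [ 0.4352 -0.152   0.04  ]]
labels scene [[ 0.507  -0.1145  0.045 ]
 [ 0.5309 -0.2168  0.045 ]] side [[ 0.5352 -0.2049  0.045 ]
 [ 0.5015 -0.1083  0.045 ]]
rails [[ 0.6167 -0.1213  0.04  ]
 [ 0.6104 -0.2329  0.04  ]
 [ 0.4283 -0.1013  0.04  ]
 [ 0.4211 -0.2156  0.04  ]]
handle far end top (array([ 0.5   , -0.3274,  0.0952]), np.float64(0.0108)) near end (array([ 0.4019, -0.3286,  0.0916]), np.float64(0.0136))
plate upper far corner (array([ 0.5609, -0.2615,  0.0808]), np.float64(0.015))
upper near corner (array([ 0.3505, -0.2557,  0.0939]), np.float64(0.0138))
box [[0.5835 0.437  0.03  ]
 [0.5955 0.2912 0.03  ]
 [0.4499 0.4356 0.03  ]
 [0.4375 0.2791 0.03  ]] blue [[0.4604 0.4241 0.017 ]
 [0.5607 0.4093 0.017 ]]
```

Scene and side estimates disagree by about 1 cm, so I'll measure with the wrist camera. I'll write a helper for tool-axis shifts and move above the jig.

```bash
cat >> h.py <<'E'
def pose():
    s=arm.state(); return np.array(s['tcp_pos']),R.from_euler('xyz',s['orientation'],degrees=True)
def go(p,yaw=None,Rt=None):
    p0,R0=pose(); Rt=Rt or R.from_euler('xyz',[180,0,yaw],degrees=True)
    d=R0.inv().apply(np.array(p)-p0); r=(R0.inv()*Rt).as_rotvec(degrees=True)
    print('shift',d.round(4),'rot',r.round(2),'rows',np.linalg.norm(d)/.0625,np.linalg.norm(r)/10.7)
E
python3 -c "
from h import *
go([.515,-.16,.30],106)"
```

```text
shift [-0.5392 -0.6346 -0.0686] rot [-6.00e-02  3.00e-02  5.78e+01] rows 13.369213032909228 5.401464499209873
```

```bash
python3 steer.py '-0.2 -0.236 -0.068 0 0 25 1; -0.2 -0.236 -0.068 0 0 25 1; -0.2 -0.236 -0.068 0 0 25 1; -0.2 -0.236 -0.068 0 0 25 1; -0.2 -0.236 -0.068 0 0 25 1'; python3 -c "
from h import *
go([.515,-.16,.30],106)"
```

```text
time_s: 0.78
tcp_pos: [0.2992, 0.3197, 0.2987]
orientation: [180.0, 0.0, 138.8]
ft_force: [1.0, 0.5, 0.4]
grip_width: 1.0
grip_force: 0.0
shift [-0.4782 -0.219  -0.0012] rot [1.000e-02 1.000e-02 3.283e+01] rows 8.415497898579266 3.067805363804451
```

```bash
python3 steer.py '-0.28 -0.128 0 0 0 19 1; -0.28 -0.128 0 0 0 19 1; -0.28 -0.128 0 0 0 19 1; -0.28 -0.128 0 0 0 19 1; -0.28 -0.128 0 0 0 19 1'; python3 -c "
from h import *
go([.515,-.16,.30],106)"
```

```text
time_s: 1.4
tcp_pos: [0.4257, 0.0386, 0.2985]
orientation: [180.0, 0.0, 119.8]
ft_force: [0.5, 0.8, 0.0]
grip_width: 1.001
grip_force: 0.0
shift [-0.2168 -0.0211 -0.0014] rot [4.000e-02 1.000e-02 1.377e+01] rows 3.484709847332804 1.2868388785781535
```

```bash
python3 steer.py '-0.217 -0.021 -0.001 0 0 14 1; -0.217 -0.021 -0.001 0 0 14 1; -0.217 -0.021 -0.001 0 0 14 1; -0.217 -0.021 -0.001 0 0 14 1; -0.217 -0.021 -0.001 0 0 14 1'; python3 -c "
from h import *
c=cap('wrist'); save(c,'w1',k=1.4); print(c['T'].round(3))"
```

```text
time_s: 2.02
tcp_pos: [0.5152, -0.1598, 0.2988]
orientation: [-180.0, -0.0, 105.6]
ft_force: [-0.3, 0.7, 0.7]
grip_width: 1.0
grip_force: 0.0
[[ 0.963  0.258  0.075  0.495]
 [ 0.269 -0.924 -0.273 -0.091]
 [-0.001  0.283 -0.959  0.442]
 [ 0.     0.     0.     1.   ]]
```

View pics/w1.png

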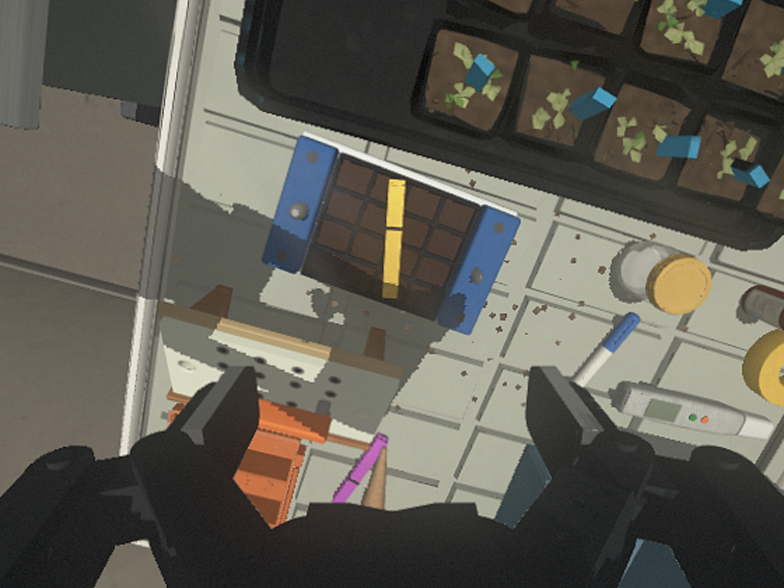

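Wrist view is sharp: yellow labels run from (397,180) to (390,298); the round pin is at (298,211), the nearer end to the robot; the diamond pin is at (477,276). The template is at (280,375), its large hole at (186,366).

Run:
```python
from h import *
c=load('wrist'); save(c,'w1c',(180,88,380,238),4)
f=lambda *p:[((x+.5)/1.4-.5,(y+.5)/1.4-.5) for x,y in p]
L=at_z(c,f((388,180),(406,180),(383,297),(399,299)),.0515);print('labels',L.round(4)); a=L[2:].mean(0)-L[:2].mean(0); print(L.mean(0),np.linalg.norm(a),np.degrees(np.arctan2(a[1],a[0])))
print('pintops',at_z(c,f((297,209),(476,275)),.066).round(4))
```

```text
labels [[ 0.4973 -0.1122  0.0515]
 [ 0.5117 -0.1082  0.0515]
 [ 0.5202 -0.2117  0.0515]
 [ 0.5344 -0.2097  0.0515]]
[ 0.51589921 -0.1604543   0.0515    ] 0.10305364089986094 -77.22473094881451
pintops [[ 0.4318 -0.1536  0.066 ]
 [ 0.5901 -0.1671  0.066 ]]
```

View pics/w1c.png

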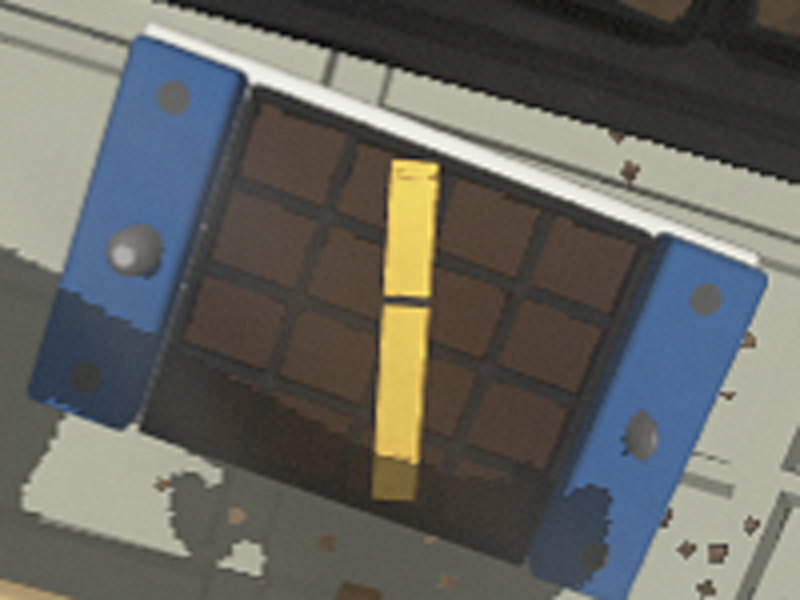

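```bash
cat > fit.py <<'E'
from h import *
from scipy.optimize import least_squares
c=load('wrist')
f=lambda p:[((x+.5)/4-.5+180,(y+.5)/4-.5+88) for x,y in p]
px=np.array(f([(135,38),(245,73),(30,395),(125,428),(660,235),(768,268),(528,575),(628,602)]))
ob=np.array([[59,103,40],[59,69,40],[-59,103,40],[-59,69,40],[59,-69,40],[59,-103,40],[-59,-69,40],[-59,-103,40]])/1e3
ob=np.r_[ob,[[0,.082,.066],[0,-.082,.066]]]; px=np.r_[px,f([(125,253),(640,435)])]
def P(v): return R.from_euler('z',v[2]).apply(ob)+[v[0],v[1],v[3]]
for fz in(0,1):
    r=least_squares(lambda v:(proj(c,P(np.r_[v[:3],v[3]*fz]))-px).ravel(),[.51,-.16,1.6,0],loss='soft_l1')
    v=r.x; print(v[:2].round(4),np.degrees(v[2]).round(2),v[3].round(4)); print(r.fun.reshape(-1,2).round(1).tolist())
E
python3 fit.py
```

```text
[ 0.5122 -0.1625] 85.51 0.0
[[-1.0, -2.6], [-0.9, -1.1], [-1.8, 0.6], [0.2, 1.2], [3.1, -1.0], [1.5, 0.5], [0.4, -0.5], [-0.7, 1.0], [-0.5, 0.1], [2.9, 2.1]]
[ 0.5121 -0.1637] 85.59 -0.0077
[[-0.1, -1.1], [-0.6, 0.1], [-0.4, 0.2], [1.1, 0.7], [1.4, -0.7], [-0.7, 0.5], [-0.5, -1.8], [-2.0, -0.4], [0.5, 0.4], [1.3, 1.3]]
```

```bash
python3 -c "
from h import *
go([.516,-.1608,.0425],102.8)"
```

```text
shift [-0.0029  0.001   0.2563] rot [-0.06 -0.05  2.9 ] rows 4.100912896280052 0.27099742554372397
```

```bash
python3 steer.py '-0.003 0.001 0.06 0 0 2.9 0.7; -0.003 0.001 0.12 0 0 2.9 0.7; -0.003 0.001 0.18 0 0 2.9 0.7; -0.003 0.001 0.225 0 0 2.9 0.7; -0.003 0.001 0.24 0 0 2.9 0.7' && python3 -c "
from h import *
go([.516,-.1608,.0425],102.8)
c=cap('wrist'); save(c,'w2',k=1.2)"
```

```text
time_s: 2.7
tcp_pos: [0.5146, -0.1588, 0.0573]
orientation: [-179.8, -0.1, 103.0]
ft_force: [-0.3, -0.3, 1.4]
grip_width: 0.695
grip_force: 0.0
shift [-0.0023  0.001   0.0148] rot [-0.22 -0.14  0.16] rows 0.23961631158185212 0.02868939855534696
```

View pics/w2.png

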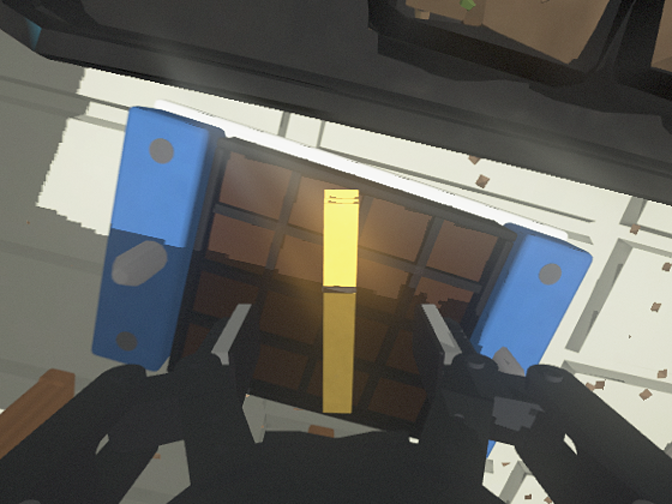

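The labels lie midway between the fingers and parallel to the pads (label at x≈340, y 190–412). I'll descend and grip.

```bash
python3 steer.py '-0.002 0.001 0.015 0 0 0 0.7; -0.002 0.001 0.015 0 0 0 0.0; -0.002 0.001 0.015 0 0 0 0.0; -0.002 0.001 0.015 0 0 0 0.0; -0.002 0.001 0.015 0 0 0 0.0'; python3 steer.py '0 0 0 0 0 0 0; 0 0 0 0 0 0 0; 0 0 -0.02 0 0 0 0; 0 0 -0.06 0 0 0 0; 0 0 -0.12 0 0 0 0'; python3 -c "
from h import *
go([.515,.348,.24],172)"
```

```text
time_s: 3.38
tcp_pos: [0.5187, -0.1626, 0.0454]
orientation: [179.9, 0.0, 102.9]
ft_force: [-1.0, 0.4, 6.5]
grip_width: 0.12
grip_force: 58.6
time_s: 4.0
tcp_pos: [0.517, -0.162, 0.1648]
orientation: [-179.9, -0.1, 102.9]
ft_force: [1.6, 0.1, -0.1]
grip_width: 0.122
grip_force: 58.7
shift [ 0.4977  0.1117 -0.0748] rot [ -0.07  -0.15 -69.11] rows 8.248540447044656 6.459042671083821
```

```bash
python3 steer.py '0.0 0 -0.06 0 0 0 0; 0.06 0.013 -0.075 0 0 -10 0; 0.122 0.027 -0.075 0 0 -20 0; 0.183 0.041 -0.075 0 0 -30 0; 0.244 0.055 -0.075 0 0 -40 0'; python3 -c "
from h import *
go([.515,.34,.24],172)"
```

```text
time_s: 4.62
tcp_pos: [0.5171, 0.0877, 0.2402]
orientation: [179.9, 0.1, 143.2]
ft_force: [1.2, -1.0, -0.5]
grip_width: 0.122
grip_force: 58.7
shift [0.1528 0.2008 0.0003] rot [  0.05   0.08 -28.8 ] rows 4.036781441323081 2.691434748766126
```

```bash
python3 steer.py '0.038 0.05 0 0 0 -10 0; 0.076 0.1 0 0 0 -20 0; 0.114 0.15 0 0 0 -28 0; 0.152 0.2 0 0 0 -28 0; 0.153 0.2 0 0 0 -28.8 0'; python3 -c "
from h import *
c=cap('wrist'); save(c,'w3',k=1.2);print(pose()[0])"
```

```text
time_s: 5.25
tcp_pos: [0.5154, 0.3417, 0.2396]
orientation: [179.9, 0.0, 171.9]
ft_force: [-0.3, -0.8, 0.2]
grip_width: 0.124
grip_force: 58.7
[0.51521333 0.3396378  0.23939084]
```

View pics/w3.png

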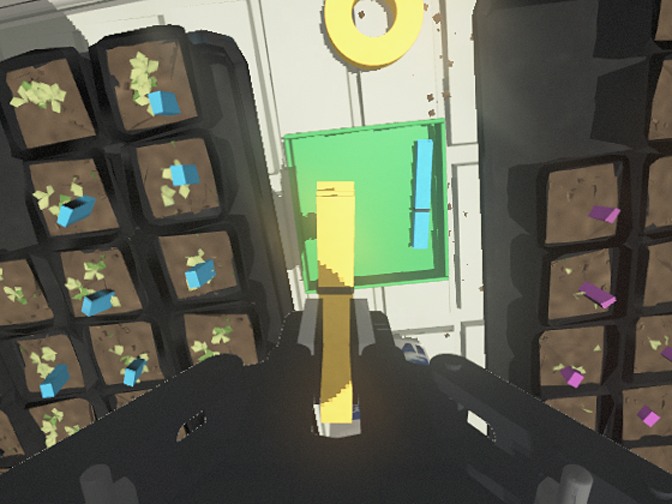

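The labels are held square. The box rim corners are at about (285,136), (443,119), (447,279), (305,293), with the blue bundle at (424,195) along the right wall.

Run:
```python
from h import *
c=load('wrist')
f=lambda *p:[((x+.5)/1.2-.5,(y+.5)/1.2-.5) for x,y in p]
B=at_z(c,f((285,136),(443,119),(447,279),(305,293)),.03);print(B.round(4),B.mean(0))
b=at_z(c,f((424,140),(421,248)),.017);print(b.round(4))
```

```text
[[0.4405 0.307  0.03  ]
 [0.4455 0.4438 0.03  ]
 [0.5929 0.4378 0.03  ]
 [0.5878 0.3002 0.03  ]] [0.51667065 0.37220639 0.03      ]
[[0.4614 0.4289 0.017 ]
 [0.5625 0.4178 0.017 ]]
```

```bash
python3 -c "
from h import *
go([.515,.352,.013],177)"
```

```text
shift [0.0019 0.0122 0.2264] rot [ 0.01 -0.   -5.07] rows 3.627651344376697 0.4737724526355182
```

```bash
python3 steer.py '0.002 0.012 0.06 0 0 -5 0; 0.002 0.012 0.12 0 0 -5 0; 0.002 0.012 0.175 0 0 -5 0; 0.002 0.012 0.21 0 0 -5 0; 0.002 0.012 0.22 0 0 -5 0'; python3 steer.py '0 0 0.003 0 0 0 0; 0 0 0.006 0 0 0 0; 0 0 0.006 0 0 0 0.45; 0 0 0.006 0 0 0 0.45; 0 0 0.006 0 0 0 0.45'
```

```text
time_s: 5.92
tcp_pos: [0.5145, 0.3477, 0.0175]
orientation: [-179.9, -0.2, 176.6]
ft_force: [0.1, -0.2, -0.1]
grip_width: 0.124
grip_force: 58.7
time_s: 6.55
tcp_pos: [0.5158, 0.3501, 0.0139]
orientation: [180.0, 0.0, 176.7]
ft_force: [0.1, -0.1, -0.1]
grip_width: 0.45
grip_force: 0.0
```

```bash
python3 steer.py '0 0 -0.03 0 0 0 0.45; 0 0 -0.09 0 0 0 0.45; 0 0 -0.15 0 0 0 0.6; 0 0 -0.21 0 0 0 1; 0 0 -0.24 0 0 0 1'
python3 - <<'E'
from h import *
c=cap('wrist'); h=cv2.cvtColor(c['pixels'],cv2.COLOR_RGB2HSV)
m=cv2.inRange(h,(18,120,90),(32,255,255)); m[:120]=0
n,l,st,ce=cv2.connectedComponentsWithStats(m)
for i in range(1,n):
    if st[i,4]>150:
        b=cv2.boxPoints(cv2.minAreaRect(np.argwhere(l==i)[:,::-1].astype(np.float32))); print(st[i],at_z(c,b,.017).round(3).tolist())
go([.52,-.10,.30],90)
E
```

```text
time_s: 7.18
tcp_pos: [0.5166, 0.3506, 0.2576]
orientation: [179.8, 0.2, 176.7]
ft_force: [0.8, -0.3, 0.5]
grip_width: 0.984
grip_force: 0.0
shift [-0.0287 -0.4502 -0.0416] rot [ 0.53  0.09 86.7 ] rows 7.247704293945887 8.102925181254742
```

Run:
```python
from h import *
c=load('wrist'); h=cv2.cvtColor(c['pixels'],cv2.COLOR_RGB2HSV)
m=cv2.inRange(h,(15,80,60),(36,255,255)); m[:110]=0
n,l,st,ce=cv2.connectedComponentsWithStats(m)
for i in np.argsort(-st[:,4])[1:6]:
    b=cv2.boxPoints(cv2.minAreaRect(np.argwhere(l==i)[:,::-1].astype(np.float32))); print(st[i],at_z(c,b,.017).round(3).tolist())
uv=proj(c,[[x,.350,.017] for x in np.arange(.46,.58,.01)]).astype(int); print([(tuple(p),c['pixels'][p[1],p[0]].tolist()) for p in uv])
```

```text
[ 434  152   58   58 2536] [[0.502, 0.533, 0.017], [0.506, 0.602, 0.017], [0.577, 0.611, 0.017], [0.573, 0.538, 0.017]]
[  29  113   69   60 2403] [[0.43, 0.065, 0.017], [0.432, 0.143, 0.017], [0.5, 0.132, 0.017], [0.498, 0.05, 0.017]]
[ 117  110   62   56 2089] [[0.433, 0.17, 0.017], [0.433, 0.236, 0.017], [0.496, 0.232, 0.017], [0.497, 0.162, 0.017]]
[  49  186   62   54 1891] [[0.516, 0.067, 0.017], [0.518, 0.142, 0.017], [0.587, 0.13, 0.017], [0.585, 0.051, 0.017]]
[ 511  149   49   54 1877] [[0.503, 0.626, 0.017], [0.506, 0.686, 0.017], [0.573, 0.699, 0.017], [0.57, 0.635, 0.017]]
[((np.int64(276), np.int64(123)), [124, 229, 149]), ((np.int64(277), np.int64(132)), [247, 244, 137]), ((np.int64(277), np.int64(141)), [247, 243, 133]), ((np.int64(278), np.int64(150)), [247, 242, 132]), ((np.int64(278), np.int64(158)), [255, 251, 137]), ((np.int64(279), np.int64(167)), [247, 242, 135]), ((np.int64(279), np.int64(175)), [164, 157, 86]), ((np.int64(280), np.int64(183)), [164, 159, 89]), ((np.int64(280), np.int64(191)), [161, 156, 89]), ((np.int64(281), np.int64(199)), [247, 241, 134]), ((np.int64(281), np.int64(207)), [247, 240, 131]), ((np.int64(282), np.int64(215)), [120, 220, 135])]
```

Labels lie in the box (x≈0.465–0.57, y≈0.35). Now I'll swing to the template.

```bash
cat >> h.py <<'E'
def tool_of(Rt):  # template rotation -> tool rotation
    M=Rt.as_matrix(); return R.from_matrix(np.c_[-M[:,1],-M[:,0],-M[:,2]])
def tilt(yaw,t=30): return R.from_euler('z',yaw,degrees=True)*R.from_euler('y',-t,degrees=True)
E
python3 steer.py '-0.004 -0.06 -0.05 0 0 10.5 1; -0.008 -0.12 -0.05 0 0 21 1; -0.012 -0.18 -0.05 0 0 31.5 1; -0.016 -0.24 -0.05 0 0 42 1; -0.02 -0.3 -0.05 0 0 52.5 1'; python3 -c "
from h import *
print(tool_of(tilt(89)).as_euler('xyz',degrees=True)); go([.48,-.2,.33],50)"
```

```text
time_s: 7.85
tcp_pos: [0.5179, 0.0506, 0.3035]
orientation: [180.0, 0.0, 123.9]
ft_force: [0.4, -0.0, -0.0]
grip_width: 1.001
grip_force: 0.0
[-150.    0.   -1.]
shift [-0.1869 -0.1711 -0.0265] rot [ 3.000e-02 -0.000e+00  7.387e+01] rows 4.077128757637777 6.904152070955497
```

```bash
python3 steer.py '-0.045 -0.041 -0.026 0 0 10.5 1; -0.09 -0.082 -0.026 0 0 21 1; -0.135 -0.123 -0.026 0 0 31.5 1; -0.16 -0.15 -0.026 0 0 42 1; -0.187 -0.171 -0.026 0 0 52.5 1'; python3 -c "
from h import *
go([.45,-.413,.26],Rt=tool_of(tilt(89)))"
```

```text
time_s: 8.48
tcp_pos: [0.4811, -0.1999, 0.3294]
orientation: [180.0, 0.0, 71.3]
ft_force: [0.6, -0.1, 0.3]
grip_width: 1.0
grip_force: 0.0
shift [-0.2118  0.0389  0.0694] rot [25.88 18.9  70.54] rows 3.6204798286633193 7.241055342925914
```

```bash
python3 steer.py '-0.045 0.008 0 3.45 2.5 9.4 1; -0.09 0.016 0 6.9 5 18.8 1; -0.13 0.024 0.01 10.35 7.5 28.2 1; -0.17 0.03 0.02 13.8 10 37.6 1; -0.21 0.039 0.04 17.25 12.5 47 1'; python3 -c "
from h import *
go([.45,-.413,.26],Rt=tool_of(tilt(89)))"
```

```text
time_s: 9.1
tcp_pos: [0.4531, -0.4115, 0.2895]
orientation: [-159.7, -4.3, 23.1]
ft_force: [-0.1, 0.2, 0.4]
grip_width: 1.001
grip_force: 0.0
shift [-0.0056  0.0103  0.0273] rot [ 8.63  6.43 23.62] rows 0.47565532617834755 2.425753837640026
```

```bash
python3 steer.py '-0.002 0.004 0.01 3.2 2.4 8.8 1; -0.004 0.008 0.02 6.4 4.8 17.6 1; -0.0056 0.0103 0.0273 8.63 6.43 23.62 1; -0.0056 0.0103 0.0273 8.63 6.43 23.62 1'; python3 -c "
from h import *
c=cap('wrist'); save(c,'w4',k=1.4)
Rt=tilt(89);g=np.array([.45,-.328,.095]);o=g-Rt.apply([0,0,.033])
print(((proj(c,[o+Rt.apply(v) for v in [[0,.082,.008],[0,-.082,.008],[0,.055,.044],[0,-.055,.044]]])+.5)*1.4).round())"
```

```text
time_s: 9.6
tcp_pos: [0.4491, -0.4117, 0.2585]
orientation: [-149.9, 0.1, -0.7]
ft_force: [-0.1, 0.4, -0.5]
grip_width: 0.998
grip_force: 0.0
[[403. 347.]
 [405. 140.]
 [405. 333.]
 [406. 180.]]
```

View pics/w4.png

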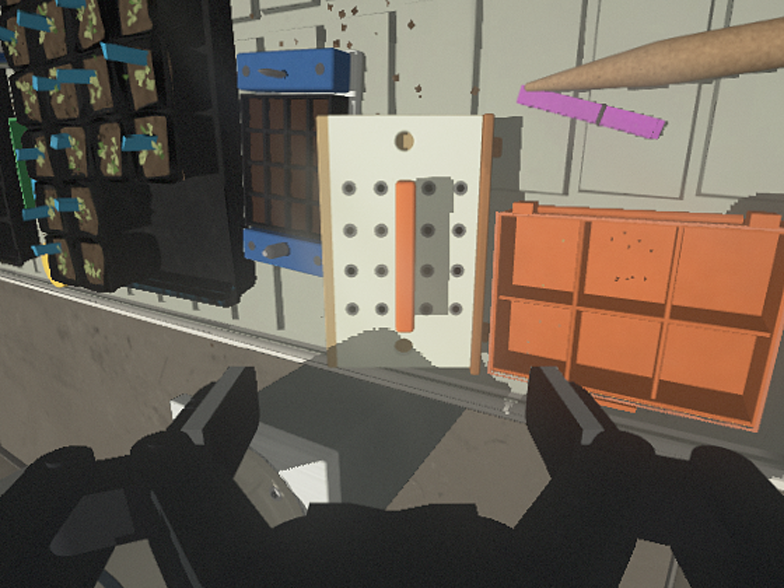

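Prediction matches nicely: holes at (404,141) and (404,345), bar from (405,180) to (405,332). I'll refine the pose with a fit.

```bash
cat > fit2.py <<'E'
from h import *
from scipy.optimize import least_squares
c=load('wrist')
px=np.array([(404,141),(404,345),(405.5,180),(404.5,332),(318,116),(481.5,114.5),(476,367)])
px=(px+.5)/1.4-.5
ob=np.array([[0,-82,8],[0,82,8],[0,-55,44],[0,55,44],[56,-100,8],[-56,-100,8],[-56,100,8]])/1e3
r=least_squares(lambda v:(proj(c,tilt(np.degrees(v[3])).apply(ob)+v[:3])-px).ravel(),[.45,-.31,.07,1.55],loss='soft_l1')
v=r.x;yaw=np.degrees(v[3]);print(v[:3].round(4),yaw.round(2));print(r.fun.reshape(-1,2).round(1).tolist())
g=v[:3]+tilt(yaw).apply([0,0,.033]);print('grip',g.round(4))
low=[(v[:3]+tilt(yaw).apply(k)).round(4).tolist() for k in([-.056,0,0],[.056,0,0])];print(low)
E
python3 fit2.py
```

```text
[ 0.4495 -0.3119  0.0662] 89.93
[[-0.3, -0.4], [0.4, 1.5], [-0.3, 0.3], [0.8, 0.6], [5.9, -0.3], [-0.6, -0.5], [-3.6, -0.7]]
grip [ 0.4495 -0.3284  0.0947]
[[0.4495, -0.3604, 0.0382], [0.4496, -0.2634, 0.0942]]
```

```bash
python3 -c "
from h import *
Rt=tilt(89.93);o=np.array([.4495,-.3119,.0662])
go(o+Rt.apply([0,0,.017]),Rt=tool_of(Rt))"
```

```text
shift [-0.0011  0.0101  0.2002] rot [ 0.04 -0.28 -0.47] rows 3.2065407208797274 0.050909627179396046
```

```bash
python3 steer.py '-0.001 0.01 0.05 0 -0.2 -0.5 0.5; -0.001 0.01 0.1 0 -0.2 -0.5 0.5; -0.001 0.01 0.14 0 -0.2 -0.5 0.5; -0.001 0.01 0.17 0 -0.2 -0.5 0.5; -0.001 0.01 0.185 0 -0.2 -0.5 0.5'; python3 -c "
from h import *
Rt=tilt(89.93);o=np.array([.4495,-.3119,.0662])
go(o+Rt.apply([0,0,.017]),Rt=tool_of(Rt))
c=cap('wrist'); save(c,'w5',k=1.2)"
```

```text
time_s: 10.28
tcp_pos: [0.4502, -0.3266, 0.0942]
orientation: [-150.1, -0.1, 0.0]
ft_force: [0.1, -0.5, 0.4]
grip_width: 0.5
grip_force: 0.0
shift [-0.0007  0.0012  0.0146] rot [ 0.06 -0.05  0.13] rows 0.23425320086552143 0.013942809167062132
```

View pics/w5.png

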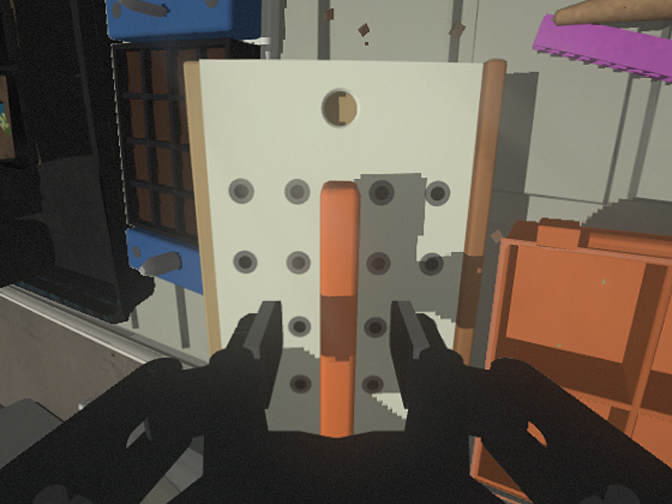

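The bar (x≈338) is midway between the fingers (262 and 412) and parallel to the pads. Going in and gripping.

```bash
python3 steer.py '-0.0007 0.001 0.0146 0 0 0 0.5; -0.0007 0.001 0.0146 0 0 0 0.0; -0.0007 0.001 0.0146 0 0 0 0.0; -0.0007 0.001 0.0146 0 0 0 0.0; -0.0007 0.001 0.0146 0 0 0 0.0'; python3 steer.py '0 0 0 0 0 0 0; 0 0 0 0 0 0 0; 0 0 -0.01 0 0 0 0; 0 0 -0.03 0 0 0 0; 0 0 -0.06 0 0 0 0'; python3 -c "
from h import *
print(arm.state()['moment'])
c=cap('wrist')
# template in tool frame: bar & hole pixels
"
```

```text
time_s: 10.95
tcp_pos: [0.4496, -0.3209, 0.0826]
orientation: [-149.9, -0.1, -0.2]
ft_force: [-0.4, 5.5, 5.3]
grip_width: 0.151
grip_force: 59.1
time_s: 11.58
tcp_pos: [0.4488, -0.352, 0.1337]
orientation: [-150.1, -0.0, -0.2]
ft_force: [0.5, -0.2, -2.6]
grip_width: 0.149
grip_force: 58.7
[-0.52613303  0.0071845   0.04266872]
```

```bash
python3 -c "
from h import *
go([.50,-.37,.26],Rt=tool_of(tilt(85.5,0)))"
```

```text
shift [ 0.0503 -0.0479 -0.1135] rot [-29.65   0.84   4.27] rows 2.129961238491692 2.800634693793049
```

```bash
python3 steer.py '0.005 -0.02 -0.05 -4 0 0 0; 0.015 -0.03 -0.09 -10 0 1 0; 0.03 -0.04 -0.113 -18 0.4 2 0; 0.045 -0.048 -0.1135 -25 0.6 3.5 0; 0.05 -0.048 -0.1135 -29.65 0.84 4.27 0'; python3 steer.py '0 0 0 0 0 0 0; 0 0 0 0 0 0 0'; python3 -c "
from h import *
c=cap('wrist'); im=c['pixels'][:,:,::-1]; print(pose()[0],pose()[1].as_euler('xyz',degrees=True),arm.state()['moment'])
cv2.imwrite('pics/w6.png',cv2.resize(im[0:270,40:400],None,fx=2.2,fy=2.2,interpolation=cv2.INTER_CUBIC))"
```

```text
time_s: 12.25
tcp_pos: [0.5001, -0.3662, 0.2572]
orientation: [-180.0, 0.0, -4.4]
ft_force: [-0.3, 0.4, -3.0]
grip_width: 0.149
grip_force: 59.4
time_s: 12.5
tcp_pos: [0.4986, -0.3667, 0.2555]
orientation: [-179.6, 0.2, -4.4]
ft_force: [0.1, 0.1, -2.7]
grip_width: 0.152
grip_force: 59.4
[ 0.49851666 -0.36705824  0.25539528] [-179.62802718    0.25043167   -4.49070504] [ 0.00597992 -0.020157    0.00926993]
```

View pics/w6.png

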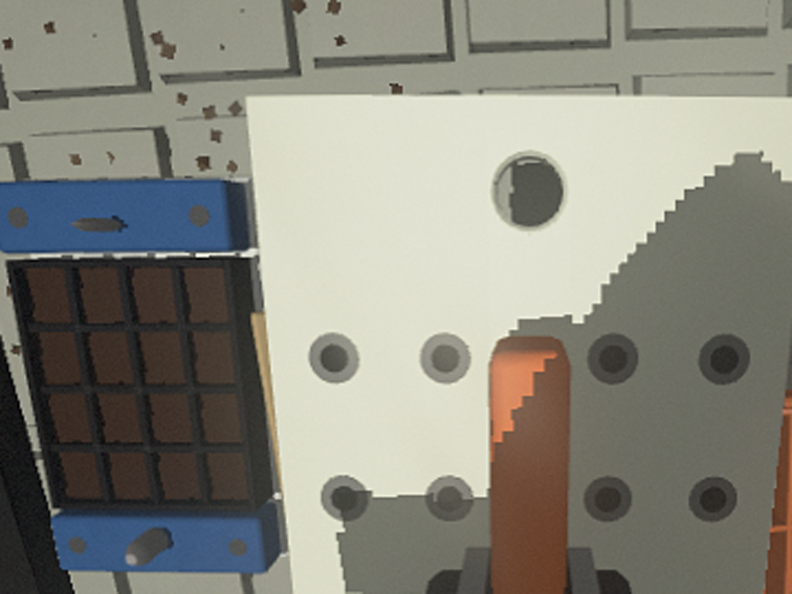

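The template hangs level: its hole is at crop (529,191), the bar at x≈530, and the jig at left is fully visible with rail screws at (17,217), (199,215), (78,545), (237,547). I'll fit both from this one image so calibration errors cancel.

```bash
cp pics/wrist.pkl pics/w6.pkl
cat > fit3.py <<'E'
from h import *
from scipy.optimize import least_squares
c=load('w6'); p0,R0=R,0
f=lambda p:(np.array(p,float)+.5)/2.2-.5+[40,0]
# jig
bolts=f([(17,217),(199,215),(78,545),(237,547)])
corn=f([(228,180),(230,250),(5,252),(265,572)])
pins=f([(125,224),(164,541)])
def jo(b,by): return np.array([[b,-by,.04],[-b,-by,.04],[b,by,.04],[-b,by,.04]])
def res(v,fz):
    Rj=R.from_euler('z',v[2]); t=np.r_[v[:2],v[4]*fz]
    return (proj(c,Rj.apply(jo(v[3],v[5]))+t)-bolts).ravel()
for fz in(0,1):
    fun=(lambda v:np.r_[res(v,fz),100*(v[5]-.086)/.001]) 
    r=least_squares(fun,[.51,-.16,1.5,.045,0,.086]);v=r.x
    print('jig',v[:2].round(4),np.degrees(v[2]).round(2),'bx',v[3].round(4),'z',v[4].round(4),r.fun.round(1))
    Rj=R.from_euler('z',v[2]); q=np.array([[-.059,-.103,.04],[-.059,-.069,.04],[.059,-.069,.04],[-.059,.103,.04],[0,-.082,.04],[0,.082,.04],[0,-.082,.066],[0,.082,.066]])
    print((proj(c,Rj.apply(q)+[*v[:2],v[4]*fz])-[40,0])*2.2//1)
# template
px=f([(529,191),(247,97),(528.7,358),(528.5,497),(529.5,420),(292,590),(774,97+3)])
def tr(v):
    ob=np.array([[0,-.082,.008],[.056,-.1,.008],[0,v[4],.008],[0,v[5],.008],[0,v[6],.044],[.056,v[7],.008],[v[8],-.1,.008]])
    return (proj(c,R.from_euler('z',v[3]).apply(ob)+v[:3])-px).ravel()
for dz in(None,):
    r=least_squares(tr,[.5,-.366,.24,1.5,-.04,0,-.03,.02,-.05]);v=r.x
    print('tmpl',v[:3].round(4),np.degrees(v[3]).round(2),v[4:].round(3),r.fun.round(1))
E
python3 fit3.py
```

```text
jig [ 0.5128 -0.1633] 85.28 bx 0.045 z -0.0008 [ 0.3  0.3 -0.2  0.2 -0.3 -0.3  0.3 -0.3  0. ]
[[222. 177.]
 [230. 251.]
 [ -4. 253.]
 [265. 574.]
 [107. 224.]
 [155. 538.]
 [ 75. 223.]
 [130. 558.]]
jig [ 0.513  -0.1641] 85.25 bx 0.0449 z 0.0014 [ 0.3  0.  -0.2 -0.  -0.3  0.   0.3 -0.  -0. ]
[[223. 176.]
 [230. 250.]
 [ -5. 252.]
 [265. 575.]
 [107. 223.]
 [155. 538.]
 [ 75. 223.]
 [130. 559.]]
tmpl [ 0.4979 -0.3674  0.2367] 85.13 [-0.048 -0.017 -0.044  0.007 -0.048] [ 0.6  0.7 -0.  -0.2  0.2  0.  -0.1 -0.  -0.7 -0.   0.3 -0.   0.  -0.5]
```

```bash
python3 -c "
from h import *
p=np.array([0.49851666,-0.36705824,0.25539528])
go(p+[.0149,.2041,-.04],Rt=tool_of(tilt(85.6,0)))"
```

```text
shift [-0.001  -0.2044  0.0413] rot [-0.37  0.25 -0.09] rows 3.3362520616447426 0.04277213997944436
```

```bash
python3 steer.py '0 -0.05 0 -0.3 0.2 0 0; 0 -0.1 0 -0.3 0.2 0 0; 0 -0.15 0 -0.3 0.2 0 0; 0 -0.19 0.03 -0.3 0.2 0 0; -0.001 -0.2044 0.0413 -0.3 0.2 0 0'; python3 steer.py '0 0 0 0 0 0 0; 0 0 0.02 0 0 0 0; 0 0 0.05 0 0 0 0; 0 0 0.05 0 0 0 0; 0 0 0.05 0 0 0 0'; python3 -c "
from h import *
go([.5134,-.1630,.092],Rt=tool_of(tilt(85.6,0)));print(pose()[1].as_euler('xyz',degrees=True))"
```

```text
time_s: 13.18
tcp_pos: [0.5127, -0.1611, 0.2139]
orientation: [-179.9, 0.2, -4.4]
ft_force: [-1.6, -1.3, -2.9]
grip_width: 0.151
grip_force: 59.8
time_s: 13.8
tcp_pos: [0.5145, -0.1637, 0.1668]
orientation: [180.0, -0.1, -4.5]
ft_force: [-0.6, -0.2, -3.8]
grip_width: 0.149
grip_force: 59.7
shift [-0.0012 -0.0007  0.0748] rot [ 0.04 -0.06 -0.12] rows 1.1963998908339257 0.01350874319704246
[ 1.79960207e+02 -6.49597370e-02 -4.52281730e+00]
```

```bash
python3 steer.py '-0.001 0 0.03 0 0 -0.1 0; -0.001 0 0.06 0 0 -0.1 0; -0.001 0 0.073 0 0 -0.1 0; -0.001 0 0.073 0 0 -0.1 0; -0.001 0 0.073 0 0 -0.1 0'
cat > look.py <<'E'
from h import *
c=cap('wrist');P=[];
for i in range(4): cap('wrist');p,r=pose();P.append(np.r_[p,r.as_euler('xyz',degrees=True)%360])
m=np.mean(P,0);print('pose',m.round(4),np.std(P,0).round(4))
hp=proj(c,R.from_euler('z',85.2,degrees=True).apply([0,-.082,.008])+[m[0]-.0006,m[1]-.0003,m[2]-.0187])[0]
dp=proj(c,R.from_euler('z',85.28,degrees=True).apply([0,-.082,.066])+[.5128,-.1633,0])[0];print('hole exp',hp,'pin exp',dp)
x,y=hp.astype(int);w=c['pixels'][y-26:y+27,x-26:x+27].astype(int)
for r in w[::2,::2]: print(' '.join('%3d'%v for v in r.mean(1)))
print('b-r');
for r in w[::2,::2]: print(' '.join('%3d'%(v[2]-v[0]) for v in r))
E
python3 look.py
```

```text
time_s: 14.42
tcp_pos: [0.5137, -0.1629, 0.0938]
orientation: [180.0, -0.1, -4.4]
ft_force: [0.1, 0.8, -3.1]
grip_width: 0.151
grip_force: 59.7
pose [ 5.133000e-01 -1.627000e-01  9.350000e-02  1.799631e+02  3.599242e+02
  3.556396e+02] [0.0002 0.0001 0.0002 0.0055 0.0192 0.0018]
hole exp [279.37387601  88.35357073] pin exp [279.84233003  90.34765443]
228 227 228 227 228 228 228 228 228 228 228 228 228 228 227 227 227 228 227 228 227 227 227 227 227 225 227
227 227 228 228 227 229 228 228 228 228 228 227 226 228 228 228 227 228 227 228 227 227 227 226 225 226 227
228 227 229 227 227 227 229 228 227 229 228 227 228 228 228 228 227 227 228 228 227 227 227 226 226 227 225
228 229 228 227 228 228 228 227 228 228 229 229 224 210 197 221 229 229 228 228 228 228 227 227 225 227 226
228 228 227 227 228 228 228 228 229 230 187 178 183 184 190 188 189 184 226 228 227 227 228 227 226 226 226
228 227 228 227 228 228 228 229 218 176  96  93  93  90  86  97  97 162 194 208 228 227 227 227 226 227 227
227 228 228 228 228 228 229 210 176 132  85  64  64  66  66  64  63  88 126 190 210 228 227 226 226
[... 4388 characters left out ...]
  17  10 -11 -20 -23 -13 -14 -14 -15 -15 -14 -14 -14
-15 -14 -14 -14 -15 -15 -14 -15 -14 -14 -14 -20 -21 -20 -21 -22 -21 -15 -14 -13 -14 -15 -15 -15 -14 -14 -14
-14 -14 -15 -14 -14 -14 -14 -13 -14 -14 -15 -13 -13 -15 -14 -13 -13 -13 -16 -13 -15 -14 -14 -13 -13 -14 -16
-14 -14 -14 -13 -15 -14 -14 -14 -14 -13 -14 -14 -14 -14 -14 -14 -14 -14 -15 -14 -15 -14 -15 -15 -14 -15 -15
-14 -14 -14 -13 -13 -15 -14 -14 -13 -14 -14 -14 -14 -14 -13 -14 -13 -13 -13 -13 -14 -13 -14 -14 -14 -14 -14
-15 -13 -15 -14 -14 -14 -13 -14 -14 -14 -13 -13 -15 -13 -14 -15 -15 -14 -14 -14 -14 -14 -15 -15 -15 -15 -14
-14 -14 -15 -14 -13 -14 -15 -14 -14 -14 -15 -14 -14 -14 -14 -15 -14 -13 -14 -14 -15 -14 -15 -14 -14 -14 -15
```

Through the hole the diamond pin is seen within about 0.5 mm of centred. I'll lower gently, with a 0.3 mm nudge, and watch the force.

```bash
python3 steer.py '0 0.0003 0.004 0 0 0 0; 0 0.0003 0.009 0 0 0 0; 0 0.0003 0.014 0 0 0 0; 0 0.0003 0.018 0 0 0 0; 0 0.0003 0.02 0 0 0 0'; python3 -c "
from h import *
print(arm.state()['ft_force'],arm.state()['moment'])"; python3 steer.py '0 0 0 0 0 0 0; 0 0 0.002 0 0 0 0; 0 0 0.004 0 0 0 0; 0 0 0.006 0 0 0 0; 0 0 0.008 0 0 0 0'; python3 -c "
from h import *
print(arm.state()['ft_force'],arm.state()['moment'])"
```

```text
time_s: 15.3
tcp_pos: [0.5125, -0.1627, 0.0721]
orientation: [180.0, 0.0, -4.4]
ft_force: [-0.9, 0.3, -2.6]
grip_width: 0.149
grip_force: 59.7
[-0.90514026  0.329277   -2.61811098] [ 0.01363746 -0.00801491 -0.04088636]
time_s: 15.92
tcp_pos: [0.5127, -0.1627, 0.0644]
orientation: [180.0, 0.0, -4.4]
ft_force: [0.4, 0.3, -3.1]
grip_width: 0.149
grip_force: 59.7
[ 0.39335535  0.32411936 -3.10857256] [ 0.04769724 -0.01555036  0.00309799]
```

```bash
python3 steer.py '0 0 0.002 0 0 0 0; 0 0 0.0035 0 0 0 0; 0 0 0.005 0 0 0 0; 0 0 0.006 0 0 0 0; 0 0 0.006 0 0 0 0'; python3 -c "
from h import *
print(arm.state()['moment'])"
```

```text
time_s: 16.55
tcp_pos: [0.5127, -0.1628, 0.0596]
orientation: [180.0, 0.0, -4.4]
ft_force: [-4.3, 2.1, 12.4]
grip_width: 0.153
grip_force: 62.2
[ 0.24974881  0.88784212 -0.03972829]
```

```bash
python3 steer.py '0 0 0.001 0 0 0 0; 0 0 0.002 0 0 0 0; 0 0 0.002 0 0 0 0'; python3 -c "
from h import *
print(arm.state()['moment'])"
```

```text
time_s: 16.92
tcp_pos: [0.5127, -0.1628, 0.0596]
orientation: [180.0, -0.0, -4.4]
ft_force: [-13.2, 4.6, 38.8]
grip_width: 0.151
grip_force: 66.0
[ 0.64847063  2.23788667 -0.01477001]
```

Firm stop with a centred reaction, at the seated height. I'll ease the press, release and check.

```bash
python3 steer.py '0 0 -0.002 0 0 0 0; 0 0 -0.003 0 0 0 0; 0 0 -0.003 0 0 0 0.4; 0 0 -0.003 0 0 0 0.5; 0 0 -0.003 0 0 0 0.5'; python3 steer.py '0 0 0 0 0 0 0.5; 0 0 -0.01 0 0 0 0.5; 0 0 -0.05 0 0 0 0.5; 0 0 -0.11 0 0 0 0.5; 0 0 -0.15 0 0 0 0.5'
python3 - <<'E'
from h import *
from scipy.optimize import least_squares
c=cap('wrist'); T=lambda v:R.from_euler('z',85.28,degrees=True).apply(v)+[.5128,-.1633,.04]
q=T([[0,-.082,.008],[.056,-.1,.008],[-.056,-.1,.008],[0,-.055,.044]]);print(proj(c,q).round(1))
g=c['pixels'].astype(int)
w=(g.min(2)>150).astype(np.uint8); n,l,st,ce=cv2.connectedComponentsWithStats(w)
k=np.argmax(st[1:,4])+1; print(st[k])
x,y=proj(c,q)[0].astype(int); 
for r in g[y-18:y+19:2,x-20:x+21:2]: print(' '.join('%3d'%v for v in r.mean(1)))
ys=np.arange(0,420)
# plate edges: far edge rows at several columns; side edges along a row
X=proj(c,T([[a,-.1,.008] for a in(-.04,-.02,.02,.04)]))
for u,v in X.astype(int): print('far edge exp',v,g[v-8:v+9,u].mean(1).round().astype(int).tolist())
X=proj(c,T([[s*.056,b,.008] for s in(1,-1) for b in(-.09,-.05)]))
for u,v in X.astype(int): print('side exp',u,g[v,u-8:u+9].mean(1).round().astype(int).tolist())
E
```

```text
time_s: 17.55
tcp_pos: [0.5127, -0.1628, 0.0594]
orientation: [180.0, 0.0, -4.4]
ft_force: [1.7, 0.1, -0.3]
grip_width: 0.498
grip_force: 0.0
time_s: 18.18
tcp_pos: [0.5133, -0.1629, 0.2129]
orientation: [179.9, -0.1, -4.4]
ft_force: [0.6, 0.4, -0.2]
grip_width: 0.499
grip_force: 0.0
[[279.5  99.1]
 [216.4  77.7]
 [342.8  78.4]
 [279.4 132.2]]
[  184    59   160   266 16733]
230 230 231 231 231 229 230 231 230 231 231 231 230 230 229 231 230 230 229 230 230
231 230 232 230 231 230 231 231 230 230 231 230 230 230 231 230 231 230 230 229 229
230 230 230 231 231 229 230 231 231 231 231 231 231 231 230 230 230 228 229 229 230
230 231 230 231 230 230 231 231 231 230 230 230 230 230 230 229 229 230 230 229 229
231 230 231 230 230 231 231 231 231 231 231 232 230 230 231 229 230 230 228 230 229
231 231 230 230 230 230 230 232 229 211 193 197 223 231 231 230 230 230 229 230 229
230 230 230 231 231 230 231 229 149 109  92 105 114 198 231 231 229 229 230 230 229
231 231 231 231 231 231 233 165 105 112 104 103  93  68 208 232 230 229 229 229 229
230 230 230 230 231 231 224 112  98  91 108  98  8
[... 958 characters left out ...]
 228, 228, 229]
far edge exp 78 [164, 165, 166, 165, 166, 160, 88, 87, 146, 235, 231, 230, 230, 230, 229, 229, 230]
far edge exp 77 [165, 165, 164, 163, 165, 165, 143, 71, 93, 159, 238, 233, 231, 232, 230, 231, 231]
far edge exp 77 [162, 164, 165, 165, 166, 168, 131, 75, 96, 154, 239, 233, 230, 231, 230, 231, 231]
side exp 216 [162, 164, 163, 133, 90, 92, 92, 116, 147, 212, 232, 230, 230, 230, 230, 230, 230]
side exp 218 [167, 166, 166, 169, 167, 160, 127, 104, 131, 204, 230, 227, 225, 227, 226, 226, 226]
side exp 342 [227, 228, 226, 228, 228, 228, 228, 228, 230, 188, 74, 134, 165, 163, 164, 162, 162]
side exp 339 [119, 120, 120, 118, 117, 118, 118, 119, 119, 117, 98, 88, 87, 87, 88, 88, 89]
```

Far end matches the seated prediction within 1 px. I'll check the near (round pin) end from above it.

```bash
python3 steer.py '-0.05 0 0 0 0 0 0.5; -0.1 0 0 0 0 0 0.5; -0.13 0 0 0 0 0 0.5; -0.14 0 0 0 0 0 0.5; -0.14 0 0 0 0 0 0.5'
python3 - <<'E'
from h import *
c=cap('wrist'); T=lambda v:R.from_euler('z',85.28,degrees=True).apply(v)+[.5128,-.1633,.04]
g=c['pixels'].astype(int)
def edge(b,s):
    # subpixel edge along plate x at template y=b, side s: expected vs observed
    ps=proj(c,T([[s*(.056+k*.0005),b,.008] for k in range(-16,17)])).astype(np.float32)
    v=cv2.remap(g.mean(2).astype(np.float32),ps[:,0].reshape(1,-1),ps[:,1].reshape(1,-1),cv2.INTER_LINEAR)[0]
    return v.round().astype(int).tolist()
for b in(-.095,-.07,0,.07,.095):
    for s in(1,-1): print(b,s,proj(c,T([[s*.056,b,.008]]))[0].round(),edge(b,s))
x,y=proj(c,T([[0,.082,.008]]))[0].round().astype(int);print(x,y)
for r in g[y-20:y+21:2,x-20:x+21:2]: print(' '.join('%3d'%v for v in r.mean(1)))
ps=proj(c,T([[.03,.1+k*.0005,.008] for k in range(-16,17)])).astype(np.float32)
print('near',cv2.remap(g.mean(2).astype(np.float32),ps[:,0].reshape(1,-1),ps[:,1].reshape(1,-1),cv2.INTER_LINEAR)[0].round().astype(int).tolist())
E
```

```text
time_s: 18.85
tcp_pos: [0.3736, -0.1523, 0.2101]
orientation: [180.0, -0.1, -4.4]
ft_force: [-0.3, -1.3, 0.2]
grip_width: 0.5
grip_force: 0.0
-0.095 1 [ 208. -103.] [0, 0, 0, 0, 0, 0, 0, 0, 0, 0, 0, 0, 0, 0, 0, 0, 0, 0, 0, 0, 0, 0, 0, 0, 0, 0, 0, 0, 0, 0, 0, 0, 0]
-0.095 -1 [ 351. -102.] [0, 0, 0, 0, 0, 0, 0, 0, 0, 0, 0, 0, 0, 0, 0, 0, 0, 0, 0, 0, 0, 0, 0, 0, 0, 0, 0, 0, 0, 0, 0, 0, 0]
-0.07 1 [209. -67.] [0, 0, 0, 0, 0, 0, 0, 0, 0, 0, 0, 0, 0, 0, 0, 0, 0, 0, 0, 0, 0, 0, 0, 0, 0, 0, 0, 0, 0, 0, 0, 0, 0]
-0.07 -1 [349. -67.] [0, 0, 0, 0, 0, 0, 0, 0, 0, 0, 0, 0, 0, 0, 0, 0, 0, 0, 0, 0, 0, 0, 0, 0, 0, 0, 0, 0, 0, 0, 0, 0, 0]
0 1 [213.  27.] [226, 226, 226, 226, 226, 225, 226, 226, 226, 226, 226, 227, 228, 224, 211, 164, 133, 118, 136, 160, 160, 160, 159, 158, 157, 158, 158, 159, 159, 159, 159, 159, 159]
0 -1 [345.  28.] [223, 223, 223, 223, 223, 223, 222, 222, 222, 221, 221, 221, 221, 222, 222, 219, 212, 196, 176, 167, 161, 162, 163, 164, 163, 162, 162, 162, 162, 162, 162, 163, 164]
0.07 1 [216. 112.] [226, 226, 227, 226, 226, 226, 226, 226, 226, 226, 225, 225, 226, 227, 207, 187, 170, 
[... 1851 characters left out ...]
6 228 228 227 227 227 227
228 228 227 228 228 228 228 230 230 222 201 200 218 230 229 228 228 227 228 227 227
227 228 228 228 229 228 228 229 229 229 229 228 229 228 228 228 227 227 228 228 227
228 228 227 227 228 228 228 229 229 228 228 228 228 228 227 228 227 227 227 227 227
228 227 227 227 228 228 227 228 229 228 228 227 228 228 228 228 228 227 227 226 227
226 226 228 227 227 229 228 228 227 228 227 228 228 227 228 228 227 228 228 228 228
225 226 224 225 226 231 233 233 233 233 232 233 232 232 232 233 233 232 232 231 236
near [226, 226, 226, 226, 226, 226, 225, 225, 225, 225, 225, 225, 225, 226, 227, 225, 223, 174, 125, 133, 143, 159, 170, 171, 172, 171, 171, 171, 171, 170, 169, 169, 169]
```

```bash
python3 -c "
from station import arm
print(arm.close_job())"
```

```text
the job is handed in; nothing more can be done
None
```

The job is handed in at about 19 s: the yellow labels are in the green box, and the template lies on both rails with both pins through their holes. Camera checks put it within about 1 mm of seated. The arm is clear and touching nothing, but I took no closing look at the other things.

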